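# Pack the angle grinder's kit into its tray

### The arm

A 6-joint arm with a two-finger parallel gripper is mounted at the origin on the work surface. World frame = base frame: x ahead of the robot, y to its left, z up, the work surface at z = 0. Lengths are in m, angles in rad, forces in N, time in s.
With the tool pointing down it reaches from about 0.375 to 0.925 m from the base axis. Payload 5.7 kg.
Tool frame: the origin (TCP) lies at the very end of the fingers, on their centre line; the grasp point (between the pads) lies env.grip_point_offset behind it (env.grip_point_offset is the distance from the TCP to the grasp point, in m); z points along the fingers, y is the line along which they close (so a half turn about z gives the same grasp; the last joint's range is limited). The gripper opens to 88 mm and grips with 3 to 60 N. Pads are 20 mm wide; open, the fingers measure 115 mm over their backs; the gripper's body (75 mm by 178 mm) begins 61 mm behind the grasp point.
Start: joints at [-1.396, 0.359, 1.51, -0, 1.272, -0.115], TCP at [0.171, -0.575, 0.223] pointing down, gripper open.
Joint ranges: [-2.97, 2.97], [-1.01, 2.36], [0.21, 2.38], [-0.96, 4.11], [0.2, 2.71], [-2.98, 2.98]. Speed limits (rad/s): [2.39, 2.39, 3.14, 3.14, 3.14, 3.14].

### API

Orientations are given as a rotation vector (axis times angle).
In Python, from cell import status, imaging, order, env gives the robot as it stands. The module is installed in compiled form; this text tells all that it offers.
- The arm moves only by the tool arm_command, never from a script. Its argument "steps" is a list that holds one entry, the list of rows, each a list of 5 numbers: the gripper command: -1 is fully open, 1 is shut, values between are in proportion, then the shift along the tool's x, y, z in mm, then the turn about the tool's z in degrees. In form: [[[gripper, tx, ty, tz, turn], ...]]. A call has 1 to 8 rows; each row is the pose to reach, as a shift and turn from the pose commanded when the call began, along the tool's axes at that moment; what a row does not reach only later rows make up. A row lasts 1/12 s, in which the tool goes at most 41.7 mm and 7.16 degrees, less where a joint would pass 70% of its speed; a pose out of reach is approached as far as the arm can. A call with a gripper value outside its range is refused whole. The fingers move at their own pace and stop on an object; the grip force is fixed at half the most. Time passes only in rows, so rows that repeat a pose let the fingers close. It gives the time, the measured TCP pose, the force, the opening and the grip force at its end, in the units of the state.
- status.get_state(): the state, without advancing time (a new reading comes with each control period).
- imaging.read_camera(name): name is "scene" or "side" or "wrist"; returns (picture, depth): 384x512x3 uint8, red, green, blue; 384x512 float32, m along the optical axis (not along the pixel's ray), 0 where there is no reading.
- imaging.camera_params(name): a dict with "fx", "fy", "cx", "cy" (pixels), "dist" ([k1, k2, p1, p2, k3] as OpenCV has them; the pictures are not rectified), "pose" (4x4, takes a point from camera to world coordinates). Camera axes: x right, y down, z forward; pixel columns grow to the right and rows downward; lengths in m; the calibration is good to about 2 mm. A picture is of the moment at which its call begins: read the wrist's pose just before it. camera_params takes no time and is no camera call; for the wrist camera it gives the pose at the moment of the call.
- order.job_done(): hands the job in; it is judged then, once.
The state is a dict: "time": time; "joint_positions": joint angles; "qvel": joint speeds; "tau": joint torques, N m; "tcp_pos": TCP position; "eef_rot": TCP orientation; "force": force on the tool from outside, world axes, zero at the start; "moment": the same for the moment, N m; "opening": finger opening in m; "grip_force": force on a finger pad.
Only numpy, scipy, OpenCV 4.12 (cv2) and the standard library are available. Lean on these libraries where they do the work, as an engineer would, in place of code of your own. Each camera call takes 0.05 s, during which the arm holds its last target. There are 200 camera calls.

### The job

Put the angle grinder's four accessories away in the tray, each in its own insert: the side handle lying along the two V saddles with its middle midway between them, the wire cup brush standing bristles down in the round recess, the round clamping nut flat, hub up, in the small square recess, and the pin spanner flat, pins up, in the large rectangular recess. Set them down rather than drop them, and leave the hexagonal nut and the open-ended spanner where they lie on the bench.

Things in the scene. Friction and masses are not known exactly. Their poses are not given: they have to be found in the camera images.
- side_handle: The grinder's side handle: a black rubber-covered grip lying on the bench, a 28 mm thick round bar 90 mm long along its x axis, between two square end collars (34 x 34 mm, 6 mm thick), with a 10 mm thick steel stud sticking 16 mm out of the +x collar. Loose, 130 g. Origin: on the axis at mid grip, 17 mm above the bench.
- cup_brush: Wire cup brush standing bristles down: copper-coloured bristles 58 mm across at the foot, a steel cup 52 mm across up to 28 mm height, and on top a round steel hub 24 mm in diameter from 28 to 54 mm height, by which it can be gripped. Loose, about 200 g. Origin: centre of its underside, z up.
- clamp_nut: The grinder's clamping nut, round steel: a flange 40 mm across and 6 mm thick with a round hub on top, 28 mm in diameter from 6 to 20 mm height, with two small dark pin holes in its top face. Loose, about 70 g. Origin: centre of its underside, z up.
- pin_spanner: The grinder's pin spanner, flat steel 8 mm thick, 110 mm long, lying on the bench: a plain 20 mm wide shank with a round end (at x = -55 mm) and at the other end a fork 44 mm wide over its prongs (x 24 to 55 mm), with a 6 mm tall dark pin standing up on each prong. Loose, 120 g. Origin: underside, mid length, x along the shank to the fork.
- hex_nut: Look-alike, to be left: flanged steel nut with a six-sided hub (28 mm across flats, 20 mm tall in all) on a 40 mm flange, no pin holes. Loose, about 80 g. Origin: centre of its underside.
- open_spanner: Look-alike, to be left: ordinary double open-ended spanner, flat steel 8 mm thick, 112 mm long, an open jaw at both ends (24 and 30 mm wide), shank 18 mm wide, no pins. Loose, about 120 g. Origin: on its underside, mid length, x along the shank.
- insert_rect: Insert with the large rectangular recess, for the pin spanner: block 20 mm high, recess 130 mm (along y) x 80 mm, centred, 14 mm deep, its floor 6 mm above the origin. Fixed grey insert, 140 x 92 mm, one of four in a steel tray (its walls 14 mm above their feet). Origin: centre of its underside, 4 mm above the bench; y along the 140 mm side.
- insert_round: Insert with the round recess, for the cup brush: block 20 mm high, recess 80 mm in diameter, centred, 14 mm deep, its floor 6 mm above the origin. Fixed grey insert, 140 x 92 mm, one of four in a steel tray (its walls 14 mm above their feet). Origin: centre of its underside, 4 mm above the bench; y along the 140 mm side.
- insert_square: Insert with the small square recess, for the clamping nut: block 20 mm high, recess 62 x 62 mm, centred, 6 mm deep, its floor 14 mm above the origin. Fixed grey insert, 140 x 92 mm, one of four in a steel tray (its walls 14 mm above their feet). Origin: centre of its underside, 4 mm above the bench; y along the 140 mm side.
- insert_cradle: For the side handle: 6 mm base, upright 45-degree V saddles (8 mm thick, V bottom 12, tops 33 mm above the origin, mouth 42 mm) at y = -30 and +30 mm. The grip lies along y in both, its axis then 32 mm above the origin. Fixed grey insert, 140 x 92 mm, one of four in a steel tray (its walls 14 mm above their feet). Origin: centre of its underside, 4 mm above the bench; y along the 140 mm side.
Mind the look-alikes: they are no part of the job. Of the things like the cup_brush, leave any that is turquoise; of the rest the larger one is meant. Leave any red look-alike of the side_handle alone.

How it is judged:
At the end, for the whole second after the job is handed in: Spanner, brush, nut within 25, 15, 18 mm of their inserts' centres, on the floors (3 mm), tilt below 0.12 rad; handle within 16 mm of the cradle's centre, in the saddles (28 to 36 mm up), along them to 0.12 rad; all at rest; hex nut and open spanner moved under 25 mm (horizontal distance between pin_spanner and insert_rect below 0.025 m and z of pin_spanner in the frame of insert_rect between 0.002 and 0.009 m and angle between each of pin_spanner, cup_brush, clamp_nut's own z axis and vertical below 0.12 rad and linear speed of each of pin_spanner, cup_brush, clamp_nut, side_handle below 0.02 m/s and angular speed of each of pin_spanner, cup_brush, clamp_nut, side_handle below 0.2 rad/s and horizontal distance between cup_brush and insert_round below 0.015 m and z of cup_brush in the frame of insert_round between 0.002 and 0.009 m and horizontal distance between clamp_nut and insert_square below 0.018 m and z of clamp_nut in the frame of insert_square between 0.01 and 0.017 m and horizontal distance between side_handle and insert_cradle below 0.016 m and z of side_handle in the frame of insert_cradle between 0.028 and 0.036 m and angle between the x axis of side_handle and the y axis of insert_cradle, either way round below 0.12 rad and distance of each of hex_nut, open_spanner from where it was at the start of the episode below 0.025 m); the robot touches nothing.
It fails at once if the hexagonal nut or the open-ended spanner is moved more than 25 mm (distance of any of hex_nut, open_spanner from where it was at the start of the episode above 0.025 m).
It fails at once if the side handle is dropped or thrown (faster than 0.7 m/s while the fingers do not touch it) (linear speed of side_handle above 0.7 m/s and contact force between the fingers and side_handle below 0.05 N).
It fails at once if the cup brush is dropped or thrown (faster than 0.7 m/s while the fingers do not touch it) (linear speed of cup_brush above 0.7 m/s and contact force between the fingers and cup_brush below 0.05 N).
It fails at once if the clamp nut is dropped or thrown (faster than 0.7 m/s while the fingers do not touch it) (linear speed of clamp_nut above 0.7 m/s and contact force between the fingers and clamp_nut below 0.05 N).
It fails at once if the pin spanner is dropped or thrown (faster than 0.7 m/s while the fingers do not touch it) (linear speed of pin_spanner above 0.7 m/s and contact force between the fingers and pin_spanner below 0.05 N).
It also fails if it takes over 106 s, if anything falls off the work surface, if the arm or the gripper's body presses on something with over 40 N, if the wrist force passes 120 N, or if a joint passes its speed limit or range.

## Working session

There is one attempt and no reset: what is moved stays moved. The work goes in short steps, Python scripts to look and compute and a tool call to move; the robot and the scene stay as the last step left them, time stands still between calls to the robot, and variables do not carry over. Pictures are saved under pics/ and viewed, at most 14 in all, crops included, and the job is handed in when it is done.

Besides the shell and the picture viewer there is one more tool, called after "Request:" as name(argument=value, ...) on one line, values as JSON. arm_command: Moves the arm, as the interface text tells. Its arguments: {"type":"object","properties":{"steps":{"type":"array"}},"required":["steps"]}

```bash
mkdir -p pics; ls
python3 - <<'E'
from cell import status, imaging, env
import cv2,numpy as np
print(env.grip_point_offset); s=status.get_state(); print(s)
for n in ["scene","side","wrist"]:
    p=imaging.camera_params(n); print(n,p)
    im,d=imaging.read_camera(n); np.savez(f"pics/{n}0.npz",im=im,d=d,pose=p["pose"])
    cv2.imwrite(f"pics/{n}0.png",cv2.resize(im[:,:,::-1],(800,600),interpolation=cv2.INTER_CUBIC))
E
```

```text
pics
0.0187
{'time': 0.0, 'joint_positions': array([-1.39608257e+00,  3.59488538e-01,  1.51144259e+00, -1.54072401e-05,
        1.27249550e+00, -1.15078511e-01]), 'qvel': array([-0.00025606, -0.00113196, -0.00039305,  0.0013171 ,  0.00165558,
        0.00085506]), 'tau': array([ 8.51374843e-04, -5.15370870e+01, -2.70722580e+01,  6.75888383e-02,
        3.45983135e-02, -1.06479447e-04]), 'tcp_pos': array([ 0.17132914, -0.57428895,  0.22181554]), 'eef_rot': array([-3.10685707e+00, -4.53355904e-01,  1.08938433e-04]), 'force': array([0.53435367, 0.03926866, 0.62547375]), 'moment': array([-0.03116821, -0.05214587, -0.01657853]), 'grip_force': 0.0, 'opening': 0.08797617604369277}
scene {'fx': 357.67011931974815, 'fy': 357.67011931974815, 'cx': 256.291543278386, 'cy': 192.7323243750138, 'dist': array([-0.04565207,  0.        ,  0.        ,  0.        ,  0.        ]), 'pose': array([[ 0.60298012,  0.6505544 , -0.4617293 ,  0.98220699],
       [ 0.79771074, -0.49787046,  0.34026841, -0.3811224 ],
       [-0.00851827, -0.57350151, -0.81916022,  0.81726097],
       [ 0.        ,  0.        ,  0
[... 215 characters left out ...]
, 'pose': array([[ 0.96276095, -0.20038988,  0.1814807 ,  0.37658647],
       [-0.27023297, -0.69319729,  0.66817039, -0.68901505],
       [-0.00809265, -0.69233043, -0.72153523,  0.76719562],
       [ 0.        ,  0.        ,  0.        ,  1.        ]])}
wrist {'fx': 319.7998363997376, 'fy': 319.7998363997376, 'cx': 252.63569165436226, 'cy': 194.23025450234655, 'dist': array([-0.00777609,  0.        ,  0.        ,  0.        ,  0.        ]), 'pose': array([[ 0.28556586, -0.92650279, -0.24504023,  0.23839763],
       [-0.9583582 , -0.27642121, -0.07169989, -0.5542272 ],
       [-0.00130417,  0.25531135, -0.96685801,  0.38325779],
       [ 0.        ,  0.        ,  0.        ,  1.        ]])}
```

View pics/scene0.png

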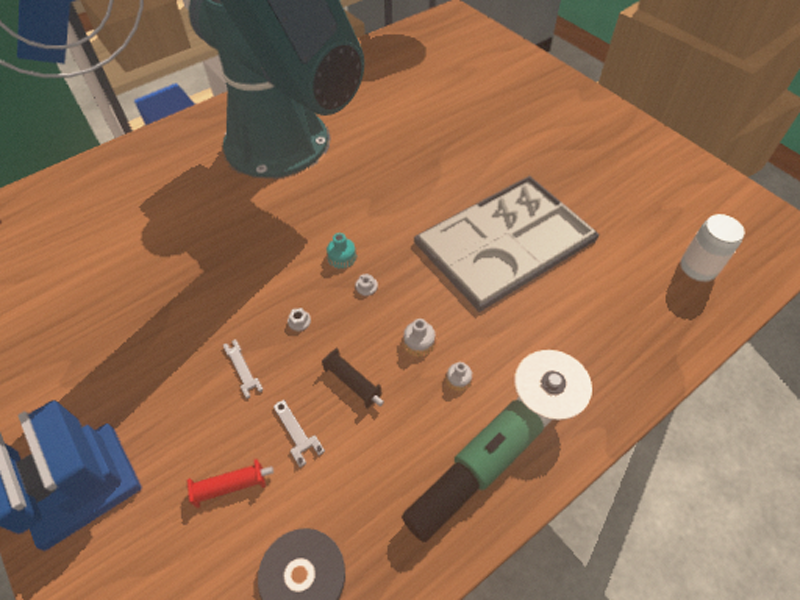

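View pics/side0.png

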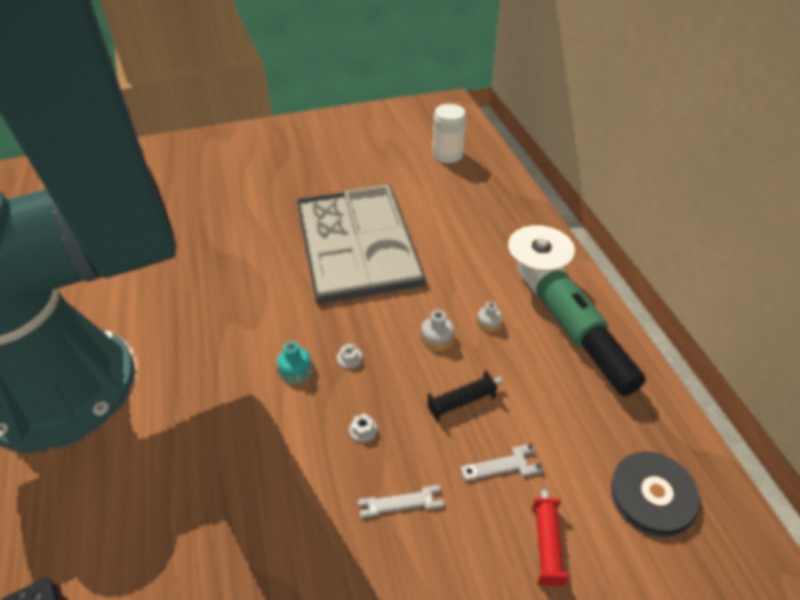

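The scene view (in 800x600 pixels) shows these candidates:
- **Brushes:** turquoise (341,250), to be left; large steel (419,336); small steel (459,376). The larger steel one is meant.
- **Nuts:** (366,285) and (298,319). Which is round needs a close look.
- **Spanners:** (300,432) has a fork with pins, so it is the pin spanner. (242,368) is open at both ends.
- **Handles:** black (352,377) is the one meant; the red one (228,482) stays.

Next I'll measure positions and check an enlarged crop.

```bash
cat > h.py <<'E'
import numpy as np, cv2
from cell import imaging,status
def rays(P,pose,px):
    K=np.array([[P["fx"],0,P["cx"]],[0,P["fy"],P["cy"]],[0,0,1.]])
    u=cv2.undistortPoints(np.float64(px).reshape(-1,1,2),K,P["dist"]).reshape(-1,2)
    r=np.c_[u,np.ones(len(u))]@pose[:3,:3].T
    return pose[:3,3],r
def onplane(P,pose,px,z):
    o,r=rays(P,pose,px); return o+r*((z-o[2])/r[:,2])[:,None]
def cloud(P,pose,d):
    h,w=d.shape; g=np.stack(np.meshgrid(np.arange(w),np.arange(h)),-1).reshape(-1,2)
    o,r=rays(P,pose,g); return (o+r*d.reshape(-1,1)).reshape(h,w,3)
E
python3 - <<'E'
from h import *
ims=[]
for n in ["scene","side"]:
    z=np.load(f"pics/{n}0.npz"); P=imaging.camera_params(n); W=cloud(P,z["pose"],z["d"])
    m=((W[...,2]>0.005)&(W[...,2]<0.08)&(W[...,0]>.25)&(W[...,0]<.95)&(abs(W[...,1])<.6)&(z["d"]>0)).astype(np.uint8)
    k,l,st,c=cv2.connectedComponentsWithStats(m)
    print(n, "table z", np.median(W[...,2][(abs(W[...,2])<.01)]))
    for i in range(1,k):
        if st[i,4]<40: continue
        q=W[l==i]; r=cv2.minAreaRect(q[:,:2].astype(np.float32)*1000)
        print(np.int32(c[i]/.64),st[i,4],"rect c",np.round(r[0]),np.round(r[1]),round(r[2]),"zmax",q[:,2].max().round(3),"rgb",np.median(z["im"][l==i],0))
    b=z["im"][:,:,::-1]
    crops=[(234,182),(191,204),(190,276),(268,215)] if n=="scene" else [(223,228),(232,273),(320,296),(280,208)]
    ims.append(np.hstack([cv2.resize(b[y-25:y+25,x-25:x+25],(200,200),interpolation=cv2.INTER_CUBIC) for x,y in crops]))
cv2.imwrite("pics/crop1.png",np.vstack(ims))
E
```

```text
scene table z 9.26062731489985e-05
[504 240] 5184 rect c [532. 205.] [298. 203.] 87 zmax 0.041 rgb [210. 190. 169.]
[340 249] 305 rect c [376. -70.] [57. 43.] 64 zmax 0.057 rgb [ 80. 112. 100.]
[702 260] 515 rect c [805. 431.] [72. 38.] 16 zmax 0.08 rgb [154. 137. 124.]
[365 283] 128 rect c [460. -72.] [37. 33.] 78 zmax 0.024 rgb [166.  147.5 136.5]
[298 318] 153 rect c [ 450. -209.] [38. 33.] 57 zmax 0.024 rgb [162. 141. 130.]
[418 336] 371 rect c [608. -68.] [53. 51.] 52 zmax 0.059 rgb [146. 124. 116.]
[241 367] 283 rect c [ 470. -333.] [ 29. 111.] 84 zmax 0.012 rgb [207. 189. 179.]
[352 377] 532 rect c [ 609. -200.] [119.  34.] 9 zmax 0.037 rgb [77. 58. 48.]
[489 451] 3458 rect c [844. -98.] [110. 338.] 13 zmax 0.08 rgb [ 89. 102.  79.]
[458 374] 222 rect c [702. -62.] [40. 36.] 29 zmax 0.044 rgb [151.  135.  123.5]
[296 432] 414 rect c [ 617. -319.] [ 44. 111.] 87 zmax 0.015 rgb [204. 186. 175.]
[109 466] 1129 rect c [ 502. -572.] [ 55. 121.] 89 zmax 0.08 rgb [ 66.  85. 121.]
[225 482] 693 rect c [ 635. -433.] [118.  35.] 71 zmax 0.037 rgb [199.  62.  53.]
[301 567] 2138 rect c [
[... 435 characters left out ...]
[603. -73.] [45. 54.] 70 zmax 0.055 rgb [141.  131.  122.5]
[293 361] 405 rect c [369. -73.] [52. 49.] 2 zmax 0.055 rgb [ 57. 118. 108.]
[348 354] 121 rect c [454. -75.] [29. 30.] 59 zmax 0.021 rgb [167. 161. 150.]
[462 394] 615 rect c [ 608. -201.] [119.  33.] 9 zmax 0.036 rgb [38. 36. 33.]
[362 426] 205 rect c [ 445. -210.] [34. 38.] 53 zmax 0.022 rgb [179. 171. 156.]
[502 463] 447 rect c [ 615. -320.] [ 44. 110.] 88 zmax 0.014 rgb [202. 192. 179.]
[654 492] 2319 rect c [ 798. -419.] [117. 115.] 73 zmax 0.022 rgb [81. 80. 77.]
[400 501] 420 rect c [ 468. -334.] [ 30. 111.] 84 zmax 0.01 rgb [205. 195. 182.]
[548 539] 898 rect c [ 634. -433.] [119.  33.] 71 zmax 0.036 rgb [196.5  48.   44. ]
```

View pics/crop1.png

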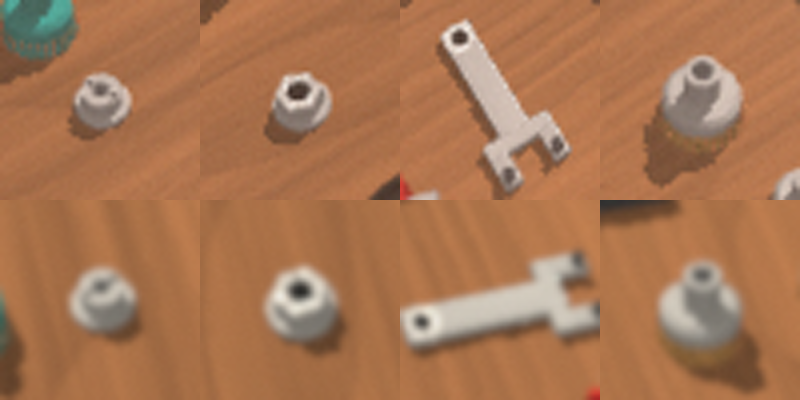

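The crop confirms it. The nut at scene (366,285) has a round hub and is the clamping nut; the one at (298,319) is six-sided and stays. The pins on the fork and the large steel brush also match their descriptions. Next I'll get the tray layout and the first move's numbers.

```bash
cat >> h.py <<'E'
from scipy.spatial.transform import Rotation as Ro
def go(x,y,z,yaw):
    "print tool shift (mm) and turn (deg) to TCP x,y,z (mm) with closing line at world yaw (deg)"
    s=status.get_state(); R=Ro.from_rotvec(s["eef_rot"]).as_matrix()
    d=R.T@(np.array([x,y,z])-s["tcp_pos"]*1000)
    cur=np.degrees(np.arctan2(R[1,1],R[0,1])); t=-((yaw-cur+180)%360-180)
    print("t=%.2f"%s["time"],"q6 %.2f"%s["joint_positions"][5],"yaw %.1f"%cur,"tilt %.3f"%np.arccos(-R[2,2]),"go",np.round(d,1),"turn",round(t,1),"tcp",np.round(s["tcp_pos"]*1000,1))
E
python3 - <<'E'
from h import *
a=[]
for n in ["scene","side"]:
    z=np.load(f"pics/{n}0.npz"); P=imaging.camera_params(n); W=cloud(P,z["pose"],z["d"])*1000
    m=(abs(W[...,0]-531)<160)&(abs(W[...,1]-204)<180)&(W[...,2]>4)
    q=W[m]; r=cv2.minAreaRect(q[q[:,2]>10][:,:2].astype(np.float32)); a.append(q); print(r)
    for lab,lo,hi in [("deep",7,13),("sq",15.5,20.5),("saddle",28,60)]:
        mm=(m&(W[...,2]>lo)&(W[...,2]<hi)).astype(np.uint8); mm=cv2.morphologyEx(mm,cv2.MORPH_OPEN,np.ones((3,3)))
        k,l,st,c=cv2.connectedComponentsWithStats(mm)
        for i in range(1,k):
            if st[i,4]>60: p=W[l==i]; print(n,lab,st[i,4],np.round(cv2.minAreaRect(p[:,:2].astype(np.float32)),0) if 0 else [np.round(v) for v in cv2.minAreaRect(p[:,:2].astype(np.float32))])
go(618,-320,120,-93)
E
```

```text
((531.1449584960938, 205.6953125), (297.6884460449219, 201.414794921875), 87.61140441894531)
scene deep 121 [array([488., 338.]), array([33., 85.]), np.float64(74.0)]
scene deep 169 [array([486., 283.]), array([42., 87.]), np.float64(63.0)]
scene deep 156 [array([479., 234.]), array([30., 88.]), np.float64(83.0)]
scene deep 593 [array([575., 280.]), array([122.,  76.]), np.float64(88.0)]
scene deep 367 [array([571., 137.]), array([71., 73.]), np.float64(71.0)]
scene sq 238 [array([479., 139.]), array([61., 62.]), np.float64(88.0)]
((529.8307495117188, 202.57774353027344), (299.15484619140625, 198.76507568359375), 87.56214904785156)
t=0.15 q6 -0.12 yaw -73.4 tilt 0.001 go [ 500.7 -116.1  102.3] turn 19.6 tcp [ 171.4 -574.5  222. ]
```

Request:
arm_command(steps=[[[0, 320, -75, 0, 10], [0, 320, -75, 0, 10], [0, 320, -75, 0, 20], [0, 320, -75, 0, 20], [0, 320, -75, 0, 20], [0, 320, -75, 0, 20], [0, 320, -75, 0, 20], [0, 320, -75, 0, 20]]])

```text
time: 0.82
tcp_pos: [0.4581, -0.4102, 0.2225]
eef_rot: [-3.14, 0.093, 0.001]
force: [0.8, -0.4, -0.6]
opening: 0.0438
grip_force: 0.0
```

```bash
python3 -c "
from h import *
go(618,-320,120,-93)"
```

```text
t=0.82 q6 0.79 yaw -93.4 tilt 0.000 go [154.3 -99.4 102.4] turn -0.4 tcp [ 458.1 -410.2  222.5]
```

Request:
arm_command(steps=[[[0, 154, -99, 102, 0], [0, 154, -99, 102, 0], [0, 154, -99, 102, 0], [0, 154, -99, 102, 0], [0, 154, -99, 102, 0], [0, 154, -99, 102, 0], [0, 154, -99, 102, 0]]])

```text
time: 1.4
tcp_pos: [0.6165, -0.3197, 0.1182]
eef_rot: [-3.138, 0.088, 0.005]
force: [0.7, -0.0, -0.0]
opening: 0.0442
grip_force: 0.0
```

```bash
cat >> h.py <<'E'
def look(name,zc):
    pose=imaging.camera_params("wrist")["pose"]; P=imaging.camera_params("wrist"); im,d=imaging.read_camera("wrist")
    np.savez(f"pics/{name}.npz",im=im,d=d,pose=pose); cv2.imwrite(f"pics/{name}.png",im[:,:,::-1])
    W=cloud(P,pose,d)*1000; R=Ro.from_rotvec(status.get_state()["eef_rot"]).as_matrix(); t=status.get_state()["tcp_pos"]*1000
    m=((W[...,2]>zc[0])&(W[...,2]<zc[1])&(d>0)).astype(np.uint8); m=cv2.morphologyEx(m,cv2.MORPH_OPEN,np.ones((3,3)))
    k,l,st,c=cv2.connectedComponentsWithStats(m); print("table",np.median(W[...,2][abs(W[...,2])<6]))
    for i in range(1,k):
        if st[i,4]<250: continue
        q=W[l==i]; r=cv2.minAreaRect(q[:,:2].astype(np.float32)); print(np.int32(c[i]),st[i,4],"c",np.round(r[0]),np.round(r[1]),round(r[2],1),"z med/max",np.round([np.median(q[:,2]),q[:,2].max()]),"rgb",np.median(im[l==i],0))
E
python3 -c "
from h import *
look('w1',(4,18)); go(618,-320,2,-93)"
```

```text
table -0.6789149066097622
[352  14] 714 c [ 751. -405.] [65. 13.] 73.7 z med/max [16. 18.] rgb [89. 82. 79.]
[362   6] 277 c [ 755. -407.] [23. 12.] 72.3 z med/max [17. 18.] rgb [93. 87. 84.]
[251 180] 3223 c [ 617. -318.] [ 44. 110.] 86.9 z med/max [ 7. 15.] rgb [238. 228. 215.]
[501 260] 587 c [ 536. -545.] [10. 51.] 79.5 z med/max [11. 18.] rgb [18. 39. 69.]
[272 339] 683 c [ 462. -331.] [20. 46.] 83.6 z med/max [7. 9.] rgb [157. 143. 133.]
[490 333] 311 c [ 461. -545.] [ 3. 36.] 89.9 z med/max [12. 18.] rgb [18. 38. 66.]
[ 23 349] 366 c [459. -77.] [39. 19.] 17.5 z med/max [ 9. 18.] rgb [111. 101.  94.]
t=1.45 q6 1.05 yaw -93.3 tilt 0.002 go [  2.3  -1.3 117.6] turn -0.3 tcp [ 615.9 -321.2  119.6]
```

View pics/w1.png

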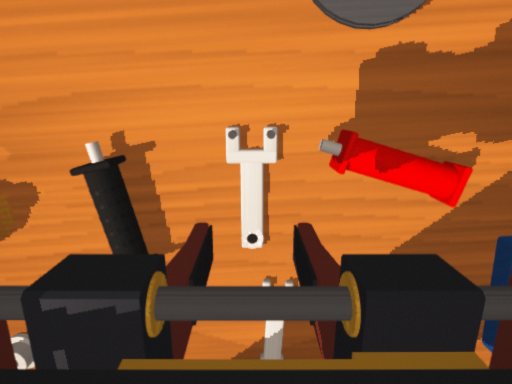

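The wrist picture shows the pin spanner at (251,180), with dark pins on its prongs at (232,133) and (271,133). It lies between the open fingers, so I'm going down on it.

Request:
arm_command(steps=[[[0, 6, -2, 40, 0], [0, 6, -2, 80, 0], [0, 6, -2, 105, 0], [0, 6, -2, 113, 0], [0, 6, -2, 117, 0], [0, 6, -2, 117, 0], [1, 6, -2, 117, 0], [1, 6, -2, 117, 0]]])

```text
time: 2.12
tcp_pos: [0.6237, -0.3217, 0.0062]
eef_rot: [3.138, -0.094, 0.005]
force: [-0.3, 0.5, 0.0]
opening: 0.034
grip_force: 0.0
```

Request:
arm_command(steps=[[[1, 0, 0, 0, 0], [1, 0, 0, 0, 0], [1, 0, 0, 0, 0]]])

```text
time: 2.37
tcp_pos: [0.6232, -0.3207, 0.0051]
eef_rot: [3.139, -0.093, 0.003]
force: [-0.9, 0.2, 5.4]
opening: 0.0195
grip_force: 30.0
```

Request:
arm_command(steps=[[[0.4, 0, 0, 0, 0], [0.4, 0, 0, 1, 0], [0.4, 0, 0, 2, 0], [0.4, 0, 0, 2, 0], [1, 0, 0, 2, 0], [1, 0, 0, 2, 0], [1, 0, 0, 2, 0], [1, 0, 0, 2, 0]]])

```text
time: 3.03
tcp_pos: [0.6222, -0.3202, 0.0014]
eef_rot: [-3.14, 0.093, 0.001]
force: [0.6, -0.1, -1.1]
opening: 0.0196
grip_force: 30.0
```

Request:
arm_command(steps=[[[1, 0, 0, -15, 0], [1, 0, 0, -40, 0], [1, 0, 0, -80, 0], [1, 0, 0, -100, 0], [1, 0, 0, -100, 0]]])

```text
time: 3.45
tcp_pos: [0.6258, -0.3224, 0.1075]
eef_rot: [3.135, -0.093, 0.013]
force: [0.5, -0.5, -0.4]
opening: 0.0195
grip_force: 30.0
```

```bash
python3 -c "
from h import *
go(581,278,100,-3)"
```

```text
t=3.45 q6 1.06 yaw -93.4 tilt 0.010 go [ -80.3 -596.7    4. ] turn -90.4 tcp [ 625.8 -322.4  107.5]
```

Request:
arm_command(steps=[[[1, -5, -30, 0, -3], [1, -10, -65, 0, -8], [1, -15, -105, 0, -14], [1, -20, -145, 0, -20], [1, -25, -185, 0, -26], [1, -30, -225, 0, -32], [1, -35, -265, 0, -38], [1, -40, -300, 0, -45]]])

```text
time: 4.12
tcp_pos: [0.5988, -0.0159, 0.1005]
eef_rot: [-2.933, -1.123, 0.002]
force: [0.1, 1.0, -1.2]
opening: 0.0197
grip_force: 30.0
```

```bash
python3 -c "
from h import *
go(581,279,110,-3)"
```

```text
t=4.12 q6 0.70 yaw -48.1 tilt 0.002 go [ 183.7 -231.4   -9.2] turn -45.1 tcp [598.8 -15.9 100.5]
```

Request:
arm_command(steps=[[[1, 20, -25, -5, -5], [1, 42, -52, -9, -11], [1, 65, -82, -9, -18], [1, 90, -113, -9, -25], [1, 115, -145, -9, -32], [1, 140, -176, -9, -38], [1, 163, -205, -9, -42], [1, 184, -231, -9, -45]]])

```text
time: 4.78
tcp_pos: [0.583, 0.2786, 0.1094]
eef_rot: [-2.281, -2.159, 0.002]
force: [1.1, 0.5, -1.3]
opening: 0.0197
grip_force: 30.0
```

Request:
arm_command(steps=[[[1, 0, 0, 0, 0], [1, 0, 0, 0, 0]]])

```text
time: 4.95
tcp_pos: [0.5833, 0.2781, 0.1094]
eef_rot: [-2.283, -2.158, 0.002]
force: [0.3, -0.6, -1.9]
opening: 0.0194
grip_force: 30.0
```

```bash
python3 -c "
from h import *
look('w2',(20,26)); go(581,279,12,-3)"
```

```text
table -0.6699262231736614
[250 168] 2707 c [582. 287.] [113.  92.] 87.3 z med/max [23. 26.] rgb [195. 175. 146.]
t=5.00 q6 0.39 yaw -3.3 tilt 0.002 go [ 2.4 -2.4 97.4] turn -0.3 tcp [583.4 276.6 109.4]
```

View pics/w2.png

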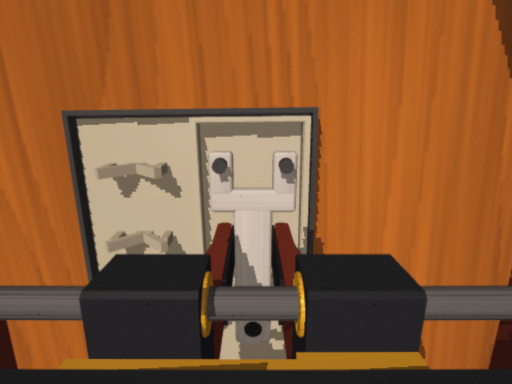

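The spanner hangs level over the rectangular recess, whose far corners are at (200,121) and (303,120). The saddles show at (133,170) and (140,242). I'll cast these to positions.

```bash
python3 -c "
from h import *
P=imaging.camera_params('wrist'); po=np.load('pics/w2.npz')['pose']
print(onplane(P,po,[(199,122),(303,120),(305,230),(202,230)],.024)*1000)
print(onplane(P,po,[(65,113),(316,109)],.018)*1000)
print(onplane(P,po,[(100,168),(166,166),(110,240),(171,237)],.037)*1000)
"
```

```text
[[546.53464482 341.37048684  24.        ]
 [624.78946168 338.42047568  24.        ]
 [625.00065327 250.06226663  24.        ]
 [540.3869971  254.81050978  24.        ]]
[[443.25834495 353.8842853   18.        ]
 [635.74799284 345.83023276  18.        ]]
[[472.02900116 312.77374239  37.        ]
 [521.17785481 311.48107193  37.        ]
 [469.63381697 255.38829622  37.        ]
 [518.00529151 255.25297336  37.        ]]
```

Request:
arm_command(steps=[[[1, 3, -1, 35, 0], [1, 3, -1, 65, 0], [1, 3, -1, 82, 0], [1, 3, -1, 90, 0], [1, 3, -1, 94, 0], [1, 3, -1, 97, 0], [1, 3, -1, 97, 0], [1, 3, -1, 97, 0]]])

```text
time: 5.67
tcp_pos: [0.5846, 0.2795, 0.0148]
eef_rot: [2.286, 2.153, 0.003]
force: [0.6, 0.4, -0.3]
opening: 0.0199
grip_force: 30.0
```

Request:
arm_command(steps=[[[1, 0, 0, 1, 0], [1, 0, 0, 1, 0]]])

```text
time: 5.83
tcp_pos: [0.5843, 0.2798, 0.0136]
eef_rot: [2.286, 2.154, 0.002]
force: [-0.3, 0.7, -1.0]
opening: 0.0194
grip_force: 30.0
```

Request:
arm_command(steps=[[[1, 0, 0, 1, 0], [1, 0, 0, 1, 0], [1, 0, 0, 1, 0], [1, 0, 0, 1, 0]]])

```text
time: 6.17
tcp_pos: [0.5836, 0.2796, 0.0118]
eef_rot: [-2.286, -2.155, -0.0]
force: [-1.1, -0.2, -1.7]
opening: 0.0195
grip_force: 30.0
```

Request:
arm_command(steps=[[[1, 0, 0, 1, 0], [1, 0, 0, 1, 0], [1, 0, 0, 1, 0], [1, 0, 0, 1, 0]]])

```text
time: 6.5
tcp_pos: [0.5837, 0.2797, 0.0112]
eef_rot: [2.286, 2.155, 0.001]
force: [-1.2, -0.8, 5.2]
opening: 0.0197
grip_force: 30.0
```

Request:
arm_command(steps=[[[0.3, 0, 0, 0, 0], [0.3, 0, 0, 0, 0], [0.3, 0, 0, 0, 0], [0.3, 0, 0, -15, 0], [0.3, 0, 0, -50, 0], [0.3, 0, 0, -90, 0], [0.3, 0, 0, -110, 0], [0.3, 0, 0, -110, 0]]])

```text
time: 7.17
tcp_pos: [0.5873, 0.2809, 0.1261]
eef_rot: [2.283, 2.152, 0.014]
force: [1.1, 0.7, 0.2]
opening: 0.0306
grip_force: 0.0
```

```bash
python3 -c "
from h import *
look('w3',(12.5,22)); 
go(601,-202,110,-81)"
```

```text
table -0.6661741468194926
[176 151] 2765 c [536. 288.] [127. 199.] 87.4 z med/max [17. 20.] rgb [67. 62. 58.]
[247 192] 3080 c [583. 275.] [110.  43.] 85.2 z med/max [17. 22.] rgb [200. 184. 170.]
t=7.22 q6 0.40 yaw -3.4 tilt 0.006 go [-480.6   43.7   12.6] turn 77.6 tcp [585.7 280.3 123.5]
```

The spanner lies flat in its recess at (583,275). Next is the black handle.

Request:
arm_command(steps=[[[-0.2, -40, 5, 0, 7], [-0.2, -80, 10, 0, 14], [-0.2, -120, 14, 0, 21], [-0.2, -160, 18, 0, 28], [-0.2, -200, 22, 0, 35], [-0.2, -240, 27, 0, 42], [-0.2, -280, 31, 0, 49], [-0.2, -320, 35, 0, 56]]])

```text
time: 7.88
tcp_pos: [0.598, -0.0437, 0.1187]
eef_rot: [-3.031, -0.82, 0.004]
force: [0.6, 0.6, -0.3]
opening: 0.0525
grip_force: 0.0
```

```bash
python3 -c "
from h import *
go(601,-202,110,-81)"
```

```text
t=7.88 q6 0.85 yaw -59.7 tilt 0.003 go [-77.2 138.3   8.6] turn 21.3 tcp [598.  -43.7 118.7]
```

Request:
arm_command(steps=[[[-0.2, -77, 138, 8, 21], [-0.2, -77, 138, 8, 21], [-0.2, -77, 138, 8, 21], [-0.2, -77, 138, 8, 21], [-0.2, -77, 138, 8, 21], [-0.2, -77, 138, 8, 21]]])

```text
time: 8.38
tcp_pos: [0.6022, -0.2014, 0.1105]
eef_rot: [-3.129, -0.258, 0.004]
force: [-0.5, 0.5, 0.2]
opening: 0.0526
grip_force: 0.0
```

```bash
python3 -c "
from h import *
look('w4',(8,50)); go(601,-202,3,-81)"
```

```text
table -0.6795880167468904
[85 36] 2832 c [702. -61.] [38. 40.] 78.6 z med/max [21. 43.] rgb [163. 148. 136.]
[252 193] 4785 c [ 610. -199.] [118.  34.] 10.1 z med/max [29. 35.] rgb [40. 36. 33.]
[ 95 162] 3091 c [608. -70.] [54. 48.] 25.7 z med/max [27. 50.] rgb [152. 139. 128.]
[495 182] 1360 c [ 642. -393.] [44. 28.] 22.6 z med/max [22. 35.] rgb [130.   7.   5.]
[233 346] 684 c [ 454. -207.] [22. 29.] 9.1 z med/max [19. 21.] rgb [151.  137.5 127. ]
t=8.43 q6 0.97 yaw -80.5 tilt 0.004 go [ -1.3   2.3 107.8] turn 0.5 tcp [ 602.2 -199.7  110.8]
```

Request:
arm_command(steps=[[[-0.2, 0, 1, 40, 0], [-0.2, 0, 1, 80, 0], [-0.2, 0, 1, 100, 0], [-0.2, 0, 1, 107, 0], [-0.2, 0, 1, 107, 0], [-0.2, 0, 1, 107, 0], [1, 0, 1, 107, 0], [1, 0, 1, 107, 0]]])

```text
time: 9.1
tcp_pos: [0.6052, -0.2012, 0.0076]
eef_rot: [3.129, 0.264, 0.005]
force: [-0.3, 0.2, -0.3]
opening: 0.0427
grip_force: 0.0
```

Request:
arm_command(steps=[[[1, 0, 0, 0, 0], [1, 0, 0, 0, 0], [1, 0, 0, 0, 0], [1, 0, 0, -10, 0], [1, 0, 0, -40, 0], [1, 0, 0, -80, 0], [1, 0, 0, -110, 0], [1, 0, 0, -110, 0]]])

```text
time: 9.77
tcp_pos: [0.6079, -0.2029, 0.1229]
eef_rot: [3.125, 0.262, 0.015]
force: [1.5, -0.3, -2.0]
opening: 0.0273
grip_force: 30.0
```

```bash
python3 -c "
from h import *
go(488,280,120,-2.4)"
```

```text
t=9.77 q6 0.97 yaw -80.4 tilt 0.011 go [ -37.6 -496.1   -0.5] turn -78.0 tcp [ 607.9 -202.9  122.9]
```

Request:
arm_command(steps=[[[1, -3, -30, 0, -5], [1, -6, -65, 0, -10], [1, -9, -103, 0, -16], [1, -12, -142, 0, -22], [1, -15, -181, 0, -29], [1, -18, -220, 0, -36], [1, -21, -258, 0, -43], [1, -23, -290, 0, -50]]])

```text
time: 10.43
tcp_pos: [0.5306, 0.0833, 0.1153]
eef_rot: [-2.72, -1.569, 0.002]
force: [0.0, 0.4, -1.1]
opening: 0.0272
grip_force: 30.0
```

```bash
python3 -c "
from h import *
go(488,280,120,-2.4)"
```

```text
t=10.43 q6 0.55 yaw -30.0 tilt 0.002 go [ 149.  -135.4   -4.6] turn -27.6 tcp [530.6  83.3 115.3]
```

Request:
arm_command(steps=[[[1, 22, -20, -4, -4], [1, 45, -42, -4, -8], [1, 70, -65, -4, -13], [1, 96, -88, -4, -18], [1, 120, -110, -4, -23], [1, 137, -126, -4, -26], [1, 149, -135, -4, -28], [1, 149, -135, -4, -28]]])

```text
time: 11.1
tcp_pos: [0.4905, 0.2806, 0.1194]
eef_rot: [-2.262, -2.178, -0.0]
force: [-1.0, -0.6, -2.0]
opening: 0.0274
grip_force: 30.0
```

```bash
python3 -c "
from h import *
look('w5',(27,42)); look('w5b',(90,200)); go(488,280,35,-2.4)"
```

```text
table -0.6795131839936186
table -0.6730096940987806
[252 222] 11588 c [490. 301.] [47. 85.] 9.4 z med/max [142. 184.] rgb [34. 30. 28.]
[206 335] 362 c [476. 279.] [21.  2.] 87.5 z med/max [191. 200.] rgb [56. 23. 19.]
[252 339] 2378 c [490. 237.] [21. 34.] 85.8 z med/max [142. 147.] rgb [19. 18. 17.]
[298 335] 362 c [506. 278.] [22.  2.] 87.6 z med/max [191. 200.] rgb [76. 30. 23.]
t=11.20 q6 0.43 yaw -2.4 tilt 0.001 go [ 2.1 -3.  84.3] turn 0.0 tcp [491.  277.9 119.3]
```

View pics/w5.png

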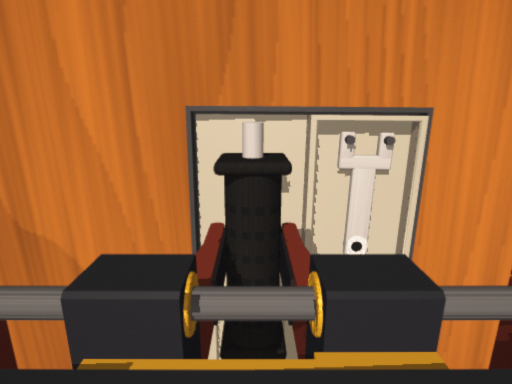

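The handle hides the saddles here. The tray's far corners are at (188,110) and (431,108). I'll take the saddles from the earlier unobstructed clouds (w2, w3).

```bash
python3 -c "
from h import *
P=imaging.camera_params('wrist')
for n in ['w2','w3','scene0','side0']:
    f=np.load(f'pics/{n}.npz'); PP=P if n[0]=='w' else imaging.camera_params(n[:-1]); W=cloud(PP,f['pose'],f['d'])*1000
    m=((W[...,2]>29)&(W[...,2]<45)&(f['d']>0)&(W[...,0]>430)&(W[...,0]<545)&(W[...,1]>220)&(W[...,1]<340)).astype(np.uint8)
    k,l,st,c=cv2.connectedComponentsWithStats(m)
    for i in range(1,k):
        if st[i,4]>8: q=W[l==i]; print(n,np.int32(c[i]),st[i,4],q.min(0).round(),q.max(0).round(),q.mean(0).round())
f=np.load('pics/w5.npz')
print(onplane(P,f['pose'],[(188,110),(431,108)],.018)*1000, onplane(P,f['pose'],[(307,118),(317,118),(426,118)],.024)*1000)
"
```

```text
w2 [102 172] 192 [465. 304.  29.] [477. 312.  38.] [471. 309.  33.]
w2 [153 172] 159 [503. 302.  29.] [516. 311.  37.] [511. 307.  34.]
w2 [160 245] 149 [501. 242.  29.] [513. 251.  37.] [508. 247.  33.]
w2 [112 245] 179 [462. 243.  29.] [475. 253.  38.] [469. 249.  33.]
w3 [105 173] 173 [464. 304.  29.] [478. 313.  37.] [471. 309.  33.]
w3 [154 172] 140 [503. 302.  29.] [516. 311.  38.] [511. 307.  34.]
w3 [114 242] 161 [461. 244.  29.] [475. 253.  37.] [469. 249.  33.]
w3 [160 241] 131 [500. 243.  29.] [513. 251.  37.] [508. 247.  33.]
scene0 [335 121] 15 [466. 300.  29.] [480. 309.  37.] [472. 304.  33.]
scene0 [321 127] 11 [462. 245.  30.] [470. 252.  39.] [467. 249.  35.]
scene0 [329 135] 11 [498. 241.  29.] [512. 250.  41.] [507. 247.  34.]
side0 [200 130] 11 [463. 299.  30.] [473. 310.  36.] [467. 304.  32.]
[[442.05086883 352.47495012  18.        ]
 [635.25532228 346.84538468  18.        ]] [[535.65160041 342.87243187  24.        ]
 [543.46696839 342.58211027  24.        ]
 [628.86320897 339.46783187  24.        ]]
```

Request:
arm_command(steps=[[[1, 1, -1, 30, 0], [1, 1, -1, 60, 0], [1, 1, -1, 80, 0], [1, 1, -1, 88, 0], [1, 1, -1, 91, 0], [1, 1, -1, 92, 0], [1, 1, -1, 92, 0], [1, 1, -1, 92, 0]]])

```text
time: 11.87
tcp_pos: [0.4919, 0.2792, 0.0289]
eef_rot: [2.267, 2.173, 0.004]
force: [0.0, -0.1, -1.4]
opening: 0.0276
grip_force: 30.0
```

Request:
arm_command(steps=[[[1, 0, 0, 1, 0], [1, 0, 0, 1, 0], [1, 0, 0, 2, 0], [1, 0, 0, 2, 0]]])

```text
time: 12.2
tcp_pos: [0.4909, 0.2795, 0.0275]
eef_rot: [2.267, 2.174, 0.002]
force: [-4.0, -1.4, 10.5]
opening: 0.0275
grip_force: 30.0
```

Request:
arm_command(steps=[[[1, 0, 0, 1, 0], [1, 0, 0, 1, 0], [1, 0, 0, 1, 0]]])

```text
time: 12.45
tcp_pos: [0.4906, 0.2795, 0.0271]
eef_rot: [-2.267, -2.175, -0.002]
force: [-6.1, -1.6, 17.4]
opening: 0.027
grip_force: 30.0
```

Request:
arm_command(steps=[[[1, 0, -1, 0, 0], [1, 0, -1, 0, 0], [0.1, 0, -1, 0, 0], [0.1, 0, -1, 0, 0], [0.1, 0, -1, 0, 0], [0.1, 0, -1, 0, 0]]])

```text
time: 12.95
tcp_pos: [0.4901, 0.2792, 0.0249]
eef_rot: [2.267, 2.174, 0.001]
force: [-0.8, -0.3, 0.3]
opening: 0.039
grip_force: 0.0
```

Request:
arm_command(steps=[[[0.1, 0, 0, -20, 0], [0.1, 0, 0, -60, 0], [0.1, 0, 0, -95, 0], [0.1, 0, 0, -95, 0]]])

```text
time: 13.28
tcp_pos: [0.4941, 0.2809, 0.1259]
eef_rot: [2.265, 2.172, 0.016]
force: [0.6, 0.8, 0.9]
opening: 0.0395
grip_force: 0.0
```

```bash
python3 -c "
from h import *
look('w6',(30,60)); go(606,-70,110,-85)"
```

```text
table -0.6771944114424555
[244 201] 5085 c [489. 285.] [118.  49.] 87.8 z med/max [47. 55.] rgb [30. 27. 25.]
t=13.33 q6 0.44 yaw -2.4 tilt 0.008 go [-345.3  127.7   13.1] turn 82.6 tcp [492.8 280.3 123.3]
```

View pics/w6.png

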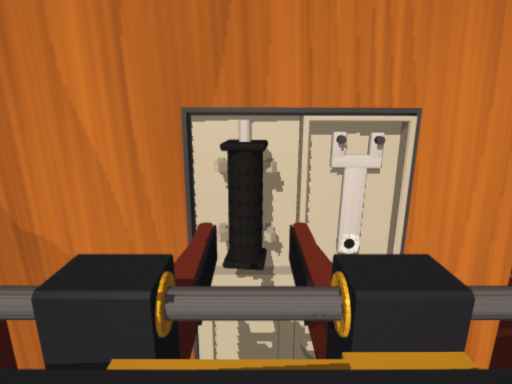

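The handle lies in both saddles, black bar (244,150–265), centred at (489,277) with its axis at about 36 mm. Now the large steel brush, keeping this yaw.

Request:
arm_command(steps=[[[-0.1, -38, 14, 0, 0], [-0.1, -76, 28, 0, 0], [-0.1, -114, 42, 0, 0], [-0.1, -152, 56, 0, 0], [-0.1, -190, 70, 0, 0], [-0.1, -228, 84, 0, 0], [-0.1, -266, 98, 0, 0], [-0.1, -304, 112, 0, 0]]])

```text
time: 14.0
tcp_pos: [0.5883, -0.0313, 0.1182]
eef_rot: [-2.266, -2.173, 0.002]
force: [0.5, 0.9, -0.6]
opening: 0.0479
grip_force: 0.0
```

Request:
arm_command(steps=[[[-0.1, -42, 16, 0, 0], [-0.1, -42, 16, 0, 0], [-0.1, -42, 16, 0, 0]]])

```text
time: 14.25
tcp_pos: [0.6033, -0.0745, 0.1182]
eef_rot: [-2.271, -2.169, 0.001]
force: [0.4, 0.0, 0.6]
opening: 0.0489
grip_force: 0.0
```

```bash
python3 -c "
from h import *
look('w7',(45,60)); go(606,-71,33,-2.4)"
```

```text
table -0.6544191092088814
[256 196] 822 c [607. -67.] [23. 23.] 48.8 z med/max [53. 56.] rgb [193.5 178.  164. ]
[508 257] 258 c [ 806. -127.] [ 4. 51.] 6.7 z med/max [47. 49.] rgb [40. 88. 54.]
t=14.30 q6 -0.19 yaw -2.5 tilt 0.003 go [ 1.6  3.9 85.2] turn -0.1 tcp [602.2 -72.6 118.2]
```

View pics/w7.png

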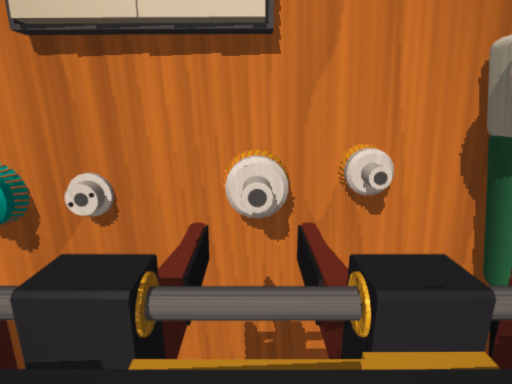

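The large brush is at (256,185) with its hub at (607,-67) and the smaller one is at (369,170). The nut at (88,195) shows two pin holes, so it is confirmed as the clamping nut.

Request:
arm_command(steps=[[[-0.1, 5, 4, 20, 0], [-0.1, 5, 4, 45, 0], [-0.1, 5, 4, 70, 0], [-0.1, 5, 4, 82, 0], [-0.1, 5, 4, 85, 0], [-0.1, 5, 4, 85, 0], [1, 5, 4, 85, 0], [1, 5, 4, 85, 0]]])

```text
time: 14.97
tcp_pos: [0.6083, -0.067, 0.036]
eef_rot: [2.266, 2.174, 0.002]
force: [0.1, -0.6, -0.7]
opening: 0.0383
grip_force: 0.0
```

Request:
arm_command(steps=[[[1, 0, 0, 0, 0], [1, 0, 0, 0, 0], [1, 0, 0, 0, 0], [1, 0, 0, 0, 0]]])

```text
time: 15.3
tcp_pos: [0.6077, -0.0673, 0.0357]
eef_rot: [2.267, 2.174, 0.001]
force: [-0.9, 0.2, 6.0]
opening: 0.0234
grip_force: 30.0
```

Request:
arm_command(steps=[[[1, 0, 0, -10, 0], [1, 0, 0, -40, 0], [1, 0, 0, -75, 0], [1, 0, 0, -90, 0], [1, 0, 0, -90, 0]]])

```text
time: 15.72
tcp_pos: [0.6103, -0.0679, 0.1292]
eef_rot: [2.263, 2.17, 0.007]
force: [0.5, -0.1, -1.6]
opening: 0.0232
grip_force: 30.0
```

```bash
python3 -c "
from h import *
go(577,131,125,-2.4)"
```

```text
t=15.72 q6 -0.18 yaw -2.4 tilt 0.008 go [197.3 -41.6   3.6] turn 0.0 tcp [610.3 -67.9 129.2]
```

Request:
arm_command(steps=[[[1, 20, -4, 0, 0], [1, 55, -12, 0, 0], [1, 90, -20, 0, 0], [1, 125, -28, 0, 0], [1, 160, -35, 0, 0], [1, 185, -39, 0, 0], [1, 197, -42, 0, 0], [1, 197, -42, 0, 0]]])

```text
time: 16.38
tcp_pos: [0.5718, 0.1337, 0.1235]
eef_rot: [-2.263, -2.176, 0.002]
force: [0.8, -0.4, -2.8]
opening: 0.0231
grip_force: 30.0
```

```bash
python3 -c "
from h import *
look('w8',(20,26)); go(577,131,46,-2.4)"
```

```text
table -0.651081849320917
[203  60] 982 c [546. 244.] [78. 25.] 89.6 z med/max [23. 26.] rgb [193. 175. 145.]
[300  72] 1330 c [594. 242.] [79. 66.] 87.3 z med/max [23. 25.] rgb [188. 170. 141.]
[189 165] 17364 c [529. 140.] [129. 187.] 87.7 z med/max [23. 26.] rgb [187. 168. 139.]
t=16.43 q6 0.15 yaw -2.3 tilt 0.002 go [-0.8  4.7 77.7] turn 0.1 tcp [572.5 132.  123.7]
```

View pics/w8.png

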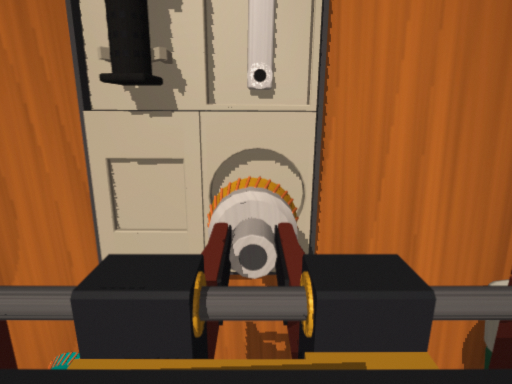

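The brush hangs above the round recess, whose far rim is at (258,149) and sides are near (209,190) and (305,190). The square recess corners are (107,159), (188,158) and (192,230).

```bash
python3 -c "
from h import *
P=imaging.camera_params('wrist'); f=np.load('pics/w8.npz')
print((onplane(P,f['pose'],[(258,149),(209,190),(305,190),(107,159),(188,158),(192,230),(110,231),(202,110),(317,110),(86,110)],.024)*1000).round(1))
W=cloud(P,f['pose'],f['d'])*1000
for lo,hi,x0,x1 in [(8,12,530,620),(16,20,440,520)]:
    m=((W[...,2]>lo)&(W[...,2]<hi)&(W[...,0]>x0)&(W[...,0]<x1)&(W[...,1]>80)&(W[...,1]<190)).astype(np.uint8); m=cv2.morphologyEx(m,cv2.MORPH_OPEN,np.ones((3,3))); q=W[m>0]; print(q.min(0),q.max(0))
"
```

```text
[[577.8 172.7  24. ]
 [535.4 140.   24. ]
 [616.1 136.9  24. ]
 [453.5 169.4  24. ]
 [520.2 167.6  24. ]
 [518.  104.7  24. ]
 [446.3 106.5  24. ]
 [534.7 205.2  24. ]
 [625.4 201.6  24. ]
 [442.8 208.9  24. ]]
[535.5400537  115.51148578   8.01378979] [615.8636373  171.20379284  11.8504878 ]
[449.176972   103.43714147  16.00470833] [513.89293529 168.85814447  19.97367424]
```

Request:
arm_command(steps=[[[1, -1, 4, 20, 0], [1, -1, 4, 45, 0], [1, -1, 4, 62, 0], [1, -1, 4, 71, 0], [1, -1, 4, 75, 0], [1, -1, 4, 76, 0], [1, -1, 4, 76, 0], [1, -1, 4, 76, 0]]])

```text
time: 17.1
tcp_pos: [0.5785, 0.13, 0.0496]
eef_rot: [2.267, 2.173, 0.002]
force: [0.9, -0.5, -2.5]
opening: 0.0234
grip_force: 30.0
```

Request:
arm_command(steps=[[[1, 0, 0, 1, 0], [1, 0, 0, 1, 0], [1, 0, 0, 2, 0], [1, 0, 0, 2, 0]]])

```text
time: 17.43
tcp_pos: [0.5776, 0.1303, 0.0469]
eef_rot: [2.267, 2.175, 0.001]
force: [-0.3, 0.3, -2.6]
opening: 0.0229
grip_force: 30.0
```

Request:
arm_command(steps=[[[1, 0, 0, 1, 0], [1, 0, 0, 1, 0], [1, 0, 0, 1, 0]]])

```text
time: 17.68
tcp_pos: [0.5776, 0.1304, 0.0457]
eef_rot: [2.267, 2.175, 0.0]
force: [-0.0, 0.1, -2.5]
opening: 0.0232
grip_force: 30.0
```

Request:
arm_command(steps=[[[1, 0, 0, 1, 0], [1, 0, 0, 1, 0], [1, 0, 0, 1, 0], [1, 0, 0, 1, 0]]])

```text
time: 18.02
tcp_pos: [0.5776, 0.1304, 0.0457]
eef_rot: [2.267, 2.175, 0.001]
force: [-2.9, 0.2, 6.7]
opening: 0.0237
grip_force: 30.0
```

Request:
arm_command(steps=[[[1, 0, 0, 1, 0], [1, 0, 0, 1, 0], [1, 0, 0, 1, 0]]])

```text
time: 18.27
tcp_pos: [0.5777, 0.1304, 0.0456]
eef_rot: [2.267, 2.174, 0.001]
force: [-5.4, -0.4, 15.9]
opening: 0.0232
grip_force: 30.0
```

Contact. I'll release, rise, and check.

Request:
arm_command(steps=[[[0.1, 0, 0, 0, 0], [0.1, 0, 0, 0, 0], [0.1, 0, 0, 0, 0], [0.1, 0, 0, -15, 0], [0.1, 0, 0, -45, 0], [0.1, 0, 0, -80, 0], [0.1, 0, 0, -80, 0]]])

```text
time: 18.85
tcp_pos: [0.5817, 0.1308, 0.1293]
eef_rot: [2.263, 2.171, 0.012]
force: [1.7, 0.5, 0.9]
opening: 0.0394
grip_force: 0.0
```

```bash
python3 -c "
from h import *
look('w9',(45,80)); go(459,-73,110,-2.4)"
```

```text
table -0.6523437332437432
[110  42] 2293 c [487. 252.] [52. 33.] 87.9 z med/max [48. 55.] rgb [24. 22. 20.]
[246 204] 888 c [578. 131.] [23. 23.] 79.7 z med/max [63. 65.] rgb [160. 146. 134.]
[489 340] 324 c [766.  14.] [43.  7.] 89.6 z med/max [79. 80.] rgb [189. 159. 132.]
t=18.90 q6 0.15 yaw -2.4 tilt 0.007 go [-208.5 -113.1   16. ] turn 0.0 tcp [580.6 130.6 127. ]
```

The brush is in place, with its hub at (578,131) and its top at 64 mm. Last is the clamping nut.

Request:
arm_command(steps=[[[0, -35, -19, 0, 0], [0, -70, -38, 0, 0], [0, -105, -57, 0, 0], [0, -140, -76, 0, 0], [0, -175, -95, 0, 0], [0, -208, -113, 10, 0], [0, -208, -113, 10, 0], [0, -208, -113, 10, 0]]])

```text
time: 19.57
tcp_pos: [0.454, -0.0739, 0.1125]
eef_rot: [-2.27, -2.168, 0.002]
force: [1.1, 0.2, -0.6]
opening: 0.0436
grip_force: 0.0
```

```bash
python3 -c "
from h import *
look('w10',(15,30)); go(459,-73,9,-2.4)"
```

```text
table -0.6554846712719109
[344   8] 4199 c [526.  64.] [ 13. 199.] 87.4 z med/max [18. 26.] rgb [82. 73. 64.]
[155 189] 2128 c [372. -66.] [48. 52.] 35.8 z med/max [27. 30.] rgb [  0. 175. 154.]
[256 193] 894 c [457. -71.] [27. 27.] 87.1 z med/max [19. 21.] rgb [212. 196. 181.]
[252 334] 721 c [ 448. -207.] [28. 31.] 37.0 z med/max [19. 22.] rgb [123. 111. 102.]
t=19.62 q6 -0.27 yaw -2.5 tilt 0.002 go [1.000e-01 3.800e+00 1.039e+02] turn -0.1 tcp [455.3 -73.  112.9]
```

Request:
arm_command(steps=[[[0, 2, 2, 35, 0], [0, 2, 2, 70, 0], [0, 2, 2, 92, 0], [0, 2, 2, 101, 0], [0, 2, 2, 103, 0], [0, 2, 2, 103, 0], [1, 2, 2, 103, 0], [1, 2, 2, 103, 0]]])

```text
time: 20.28
tcp_pos: [0.4593, -0.071, 0.0118]
eef_rot: [2.265, 2.174, 0.002]
force: [-0.0, 0.2, -0.1]
opening: 0.0337
grip_force: 0.0
```

Request:
arm_command(steps=[[[1, 0, 0, 0, 0], [1, 0, 0, 0, 0], [1, 0, 0, 0, 0]]])

```text
time: 20.53
tcp_pos: [0.459, -0.0711, 0.0118]
eef_rot: [2.266, 2.173, 0.002]
force: [-0.3, 1.3, 8.7]
opening: 0.0267
grip_force: 30.0
```

Request:
arm_command(steps=[[[1, 0, 0, -10, 0], [1, 0, 0, -40, 0], [1, 0, 0, -80, 0], [1, 0, 0, -95, 0], [1, 0, 0, -95, 0]]])

```text
time: 20.95
tcp_pos: [0.4609, -0.0719, 0.1095]
eef_rot: [2.263, 2.17, 0.006]
force: [0.7, 0.1, -0.6]
opening: 0.0271
grip_force: 30.0
```

```bash
python3 -c "
from h import *
go(483,136,105,-2.4)"
```

```text
t=20.95 q6 -0.26 yaw -2.4 tilt 0.008 go [208.6  13.4   4.2] turn -0.0 tcp [460.9 -71.9 109.5]
```

Request:
arm_command(steps=[[[1, 20, 1, 0, 0], [1, 55, 4, 0, 0], [1, 92, 6, 0, 0], [1, 130, 8, 0, 0], [1, 165, 11, 0, 0], [1, 193, 13, 0, 0], [1, 209, 14, 0, 0], [1, 209, 14, 0, 0]]])

```text
time: 21.62
tcp_pos: [0.4804, 0.1401, 0.1048]
eef_rot: [-2.264, -2.177, -0.0]
force: [-0.6, -0.4, -0.5]
opening: 0.027
grip_force: 30.0
```

```bash
python3 -c "
from h import *
look('w11',(20,26)); go(483,136,30,-2.4)"
```

```text
table -0.678875696059178
[390  69] 2782 c [580. 241.] [76. 93.] 87.8 z med/max [23. 26.] rgb [181. 163. 134.]
[316 163] 18023 c [530. 143.] [123. 186.] 87.3 z med/max [23. 26.] rgb [187. 168. 139.]
[252 276] 827 c [478.  76.] [21. 47.] 87.2 z med/max [23. 25.] rgb [180. 162. 132.]
t=21.67 q6 0.18 yaw -2.2 tilt 0.001 go [-2.3  3.1 74.8] turn 0.2 tcp [480.  138.4 104.8]
```

View pics/w11.png

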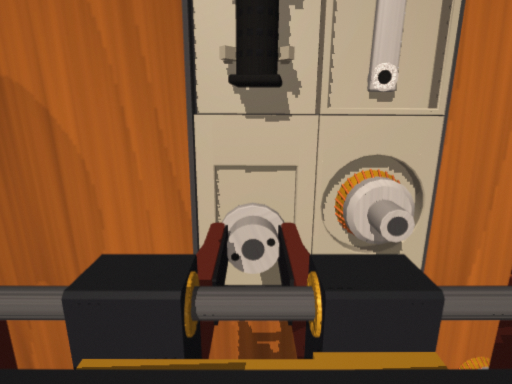

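The nut is held at (253,245) with its pin holes up, above the square recess (far edge at row 167). The brush stands upright at (378,210). Setting the nut down.

Request:
arm_command(steps=[[[1, -3, 3, 25, 0], [1, -3, 3, 50, 0], [1, -3, 3, 65, 0], [1, -3, 3, 71, 0], [1, -3, 3, 73, 0], [1, -3, 3, 74, 0], [1, -3, 3, 74, 0], [1, -3, 3, 74, 0]]])

```text
time: 22.33
tcp_pos: [0.4843, 0.134, 0.0325]
eef_rot: [2.267, 2.174, 0.002]
force: [-0.5, 0.1, -1.2]
opening: 0.0269
grip_force: 30.0
```

Request:
arm_command(steps=[[[1, 0, 0, 1, 0], [1, 0, 0, 1, 0], [1, 0, 0, 2, 0], [1, 0, 0, 2, 0], [1, 0, 0, 2, 0]]])

```text
time: 22.75
tcp_pos: [0.4837, 0.1343, 0.0299]
eef_rot: [2.267, 2.175, 0.001]
force: [-0.3, 0.0, 0.4]
opening: 0.0271
grip_force: 30.0
```

Request:
arm_command(steps=[[[1, 0, 0, 1, 0], [1, 0, 0, 1, 0], [1, 0, 0, 1, 0]]])

```text
time: 23.0
tcp_pos: [0.4838, 0.1343, 0.0298]
eef_rot: [2.267, 2.174, 0.001]
force: [-2.1, -0.7, 12.5]
opening: 0.0269
grip_force: 30.0
```

Request:
arm_command(steps=[[[0.1, 0, 0, 0, 0], [0.1, 0, 0, 0, 0], [0.1, 0, 0, 0, 0], [0.1, 0, 0, -15, 0], [0.1, 0, 0, -50, 0], [0.1, 0, 0, -90, 0], [0.1, 0, 0, -100, 0], [0.1, 0, 0, -100, 0]]])

```text
time: 23.67
tcp_pos: [0.4863, 0.1346, 0.1317]
eef_rot: [2.264, 2.172, 0.009]
force: [-0.0, 0.1, 0.6]
opening: 0.0397
grip_force: 0.0
```

Request:
arm_command(steps=[[[0.1, -40, 0, -40, 0], [0.1, -80, 0, -40, 0], [0.1, -80, 0, -40, 0], [0.1, -80, 0, -40, 0]]])

```text
time: 24.0
tcp_pos: [0.4799, 0.0522, 0.1679]
eef_rot: [-2.271, -2.171, 0.001]
force: [0.6, -0.0, -1.2]
opening: 0.0395
grip_force: 0.0
```

```bash
python3 -c "
from h import *
look('w12',(34,70))
f=np.load('pics/w12.npz');W=cloud(imaging.camera_params('wrist'),f['pose'],f['d'])*1000
for n,a in [('nut',(463,503,115,155)),('span',(570,595,225,310))]:
    q=W[(W[...,0]>a[0])&(W[...,0]<a[1])&(W[...,1]>a[2])&(W[...,1]<a[3])]; print(n,np.percentile(q[:,2],[5,50,98]).round(1))
    if n=='nut': h=q[q[:,2]>35]; print(cv2.minAreaRect(h[:,:2].astype(np.float32)),np.ptp(h[:,2]))
s=imaging.read_camera('scene'); print([np.round(v) for v in status.get_state()['force']])
P=imaging.camera_params('scene'); V=cloud(P,P['pose'],s[1])*1000
for c in [(450,-209),(470,-333)]:
    m=(abs(V[...,0]-c[0])<65)&(abs(V[...,1]-c[1])<45)&(V[...,2]>5); print(cv2.minAreaRect(V[m][:,:2].astype(np.float32)))
"
```

```text
table -0.6561795096357015
[359  94] 2621 c [578. 130.] [49. 50.] 81.9 z med/max [38. 66.] rgb [196. 180. 166.]
[252  95] 839 c [484. 134.] [27. 27.] 42.3 z med/max [37. 40.] rgb [208. 193. 180.]
nut [ 17.   37.1 329.2]
((484.055419921875, 133.95703125), (27.27034568786621, 27.343442916870117), 42.33039093017578) 293.8993671094393Traceback (most recent call last):
  File "<string>", line 6, in <module>
    q=W[(W[...,0]>a[0])&(W[...,0]<a[1])&(W[...,1]>a[2])&(W[...,1]<a[3])]; print(n,np.percentile(q[:,2],[5,50,98]).round(1))
                                                                                  ~~~~~~~~~~~~~^^^^^^^^^^^^^^^^^^
    return _quantile_unchecked(
        a, q, axis, out, overwrite_input, method, keepdims, weights)
    return _ureduce(a,
                    func=_quantile_ureduce_func,
    ...<5 lines>...
                    overwrite_input=overwrite_input,
                    method=method)
    r = func(a, **kwargs)
    result = _quantile(arr,
                       quantiles=q,
    ...<2 lines>...
                       out=out,
                       weights=wgt)
    slices_having_nans = np.isnan(arr[-1, ...])
                                  ~~~^^^^^^^^^
IndexError: index -1 is out of bounds for axis 0 with size 0
```

View pics/w12.png

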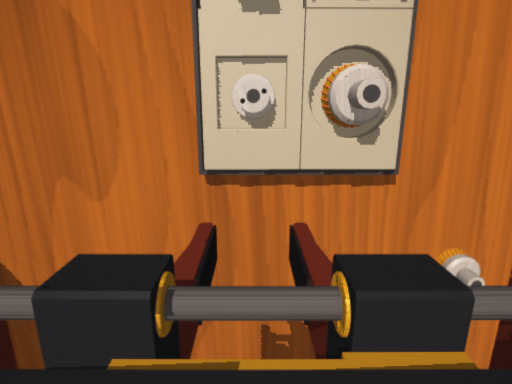

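The nut lies flat in the square recess (252,95) with its pin holes up, and the brush stands in the round one (355,95). The spanner and handle were checked earlier, so I'm handing in.

```bash
python3 -c "
from cell import order
print(order.job_done())"
```

```text
the job is handed in; nothing more can be done
None
```

I put all four accessories in their inserts and handed the job in at about 24 s; I never reached for the hex nut or the open-ended spanner, but the script error in my last check meant I did not re-measure them.

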